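Lock the clamp stud that holds the stone mortar

ROBOT

A 7-joint arm with a two-finger parallel gripper is mounted at the origin on the work surface. World frame = base frame: x ahead of the robot, y to its left, z up, the work surface at z = 0. Lengths are in mm, angles in rad, forces in N, time in s.
With the tool pointing down it reaches from about 400 to 875 mm from the base axis. Payload 4.4 kg.
Tool frame: the origin (TCP) lies midway between the tips of the shut fingers; the grasp point (between the pads) lies 19 mm behind it; z points along the fingers, y is the line along which they close (so a half turn about z gives the same grasp; the last joint's range is limited). The gripper opens to 85 mm and grips with 20 to 120 N. Pads are 22 mm wide; open, the fingers measure 114 mm over their backs; the gripper's body (76 mm by 85 mm) begins 54 mm behind the grasp point. The pads swing forward as they close: fully open they stand 13 mm farther back than shut.
Start: joints at [1.258, 0.628, 0.038, 1.517, -0.027, 0.996, -0.02], TCP at [158.824, -630.312, 231.313] pointing down, gripper open.
Joint ranges: [-3.06, 3.06], [-0.37, 2.12], [-1.25, 1.32], [0.18, 2.47], [-1.1, 4.24], [0.23, 1.98], [-2.94, 2.94]. Speed limits (rad/s): [2.57, 2.57, 3.14, 3.14, 3.14, 3.14, 3.14].

INTERFACE

Orientations are given as [roll, pitch, yaw] about the fixed x, y, z axes, in that order (R = Rz(yaw) Ry(pitch) Rx(roll)).
In Python, from cell import ctrl gives the robot as it stands. The module is installed in compiled form; this text tells all that it offers.
- The arm moves only by the tool step_arm, never from a script. Its argument "commands" is one flat list of numbers, 7 for each row, row after row: the shift along the tool's x, y, z in cm, then the turn, a rotation vector about the tool's x, y, z in rad, then the opening, from 0 (shut) to 1 (fully open). A call has 1 to 10 rows; each row is the pose to reach, as a shift and turn from the pose commanded when the call began, along the tool's axes at that moment; what a row does not reach only later rows make up. A row lasts 1/10 s, in which the tool goes at most 50 mm and 8.59 degrees, less where a joint would pass 70% of its speed; a pose out of reach is approached as far as the arm can. A call with a gripper value outside its range is refused whole. The fingers move at their own pace and stop on an object; the grip force is fixed at half the most. Time passes only in rows, so rows that repeat a pose let the fingers close. It gives the time, the measured TCP pose, the force, the opening and the grip force at its end, in the units of the state.
- ctrl.read_state(): the state, without advancing time (a new reading comes with each control period).
- ctrl.get_image(name): name is "scene" or "top"; returns a dict with "image" (400x640x3 uint8, red, green, blue), "range_z" (400x640 float32, mm along the optical axis (not along the pixel's ray), 0 where there is no reading), "vfov" (degrees; the focal length in pixels is half the picture's height over the tangent of half this angle, whatever the lens; pixels are square), "cx", "cy" (the principal point, pixels), "world_to_cam" (4x4, takes a point from world to camera coordinates). Camera axes: x right, y down, z forward; pixel columns grow to the right and rows downward; lengths in mm; the calibration is good to about 2 mm. A picture is of the moment at which its call begins.
- ctrl.finish_job(): hands the job in; it is judged then, once.
The state is a dict: "clock": time; "qpos": joint angles; "qd": joint speeds; "tau": joint torques, N m; "eef_pos": TCP position; "tool_rot": TCP orientation; "force": force on the tool from outside, world axes, zero at the start; "torque": the same for the moment, N m; "width": finger opening in mm; "gripper_force": force on a finger pad.
Only numpy, scipy, OpenCV 4.12 (cv2) and the standard library are available. Lean on these libraries where they do the work, as an engineer would, in place of code of your own. Each camera call takes 0.05 s, during which the arm holds its last target. There are 200 camera calls.

TASK

Clamp the stone mortar in its cradle: take the red-handled T-stud from its teak rest, lower its head through the window of the steel rail and slide it along the slot towards the mortar, against the sprung brass plunger, until it comes up against the solid stop. Then give it a quarter turn so that it locks there, holding the plunger pushed in, and let go. Feel your way gently, without forcing the stud against the metal, keep it upright, and leave the other things on the ledge alone.

Things in the scene. Friction and masses are not known exactly. Their poses are not given: they have to be found in the camera images.
- stud_grip (a point): Centre of the red handle of the loose T-stud (about 160 g), 51 mm above its foot. Axes: z up the shank, y along the long side of handle and head (they are parallel), x across. Handle: bar 16 (x) by 44 (y) by 40 mm tall, gripped across its 16 mm. Below it a steel collar of 30 mm diameter, 18 to 31 mm above the foot, then a 10 mm shank, then the T-head.
- stud_foot (a point): Middle of the underside of the stud's T-head, which is 18 (x) by 34 (y) by 8 mm tall; axes as stud_grip. At the start the stud stands upright in a pocket of the teak rest, foot 6 mm above the ledge, with about 1.5 mm play each way; lifted straight up by 20 mm it is free.
- stud: The whole loose T-stud; origin and axes as stud_foot.
- rest: Fixed teak block 75 (x) by 85 (y) by 20 mm tall in which the stud stands at the start; origin at the centre of its underside.
- rail: Fixed steel rail, 70 mm wide, with a T-slot; origin on the ledge below the window's centre. The slot runs from the window along the rail's -y axis towards the mortar. Slot floor 8 mm, top face 23 mm above the ledge (24.2 mm on the cradle). Under its lips the channel is 22 mm wide and 9.4 mm tall: the head slides lengthwise but cannot turn or lift; the shank runs in a 13 mm gap.
- window (a point): Centre of the window in the rail's top face (23 mm above the ledge), the only place where the head goes in. It is 21 mm wide (rail x) by 37 mm long (rail y), 1.5 mm clearance each side of the head. Axes as the rail's.
- plunger (a joint): Travel (m) of the brass plunger, 0 when free, growing as the stud's collar pushes it; 3 N plus 0.3 N per mm. About 0.012 with the stud at the solid stop, which lies 67 to 84 mm from the window centre: not measured, must be felt. Only within about 1.5 mm of the stop can the head turn (either way). Turned 90 degrees and let go it springs back and catches; 0.004 to 0.008 stays.
- pestle: Bystander: bent teak pestle lying flat, 130 mm long, 28 mm thick.
- cup: Bystander: yellow plastic measuring cup, 76 mm diameter, 75 mm tall.
- dish: Bystander: white ceramic soy dish, 90 mm diameter, 26 mm tall.
- bottle: Bystander: closed brown glass bottle, 62 mm diameter, 190 mm tall.
- jar: Bystander: closed terracotta jar, 70 mm diameter, 90 mm tall.
- spoon: Bystander: wooden spoon lying flat.
Mind the look-alikes: they are no part of the job. There is more than one size of the stud; the job needs the middle-sized.

How it is judged (in metres and radians):
On the way, in this order (a step that is already met when the one before it is completed fails the run):
1. the stud's head is down in the slot at or near the window, lengthwise (z of stud_foot in the frame of rail between 0.004 and 0.0125 m and x of stud_foot in the frame of rail between -0.008 and 0.008 m and angle between the y axis of stud_foot and the y axis of rail, either way round below 0.26 rad and y of stud_foot in the frame of rail between -0.04 and 0.008 m), for 0.1 s.
2. the stud has been slid up to the stop, still lengthwise, pushing the plunger in by more than 9 mm (z of stud_foot in the frame of rail between 0.004 and 0.0125 m and x of stud_foot in the frame of rail between -0.008 and 0.008 m and angle between the y axis of stud_foot and the y axis of rail, either way round below 0.26 rad and value of joint plunger above 0.009 m), for 0.1 s.
At the end, for the whole second after the job is handed in: The stud stands in the slot with its foot 4 to 12.5 mm above the ledge and within 8 mm of the slot's centre line, its head across the slot (within 17 degrees of a right angle), upright within 11 degrees, at rest and let go, and keeps the plunger pushed in by more than 3 mm (z of stud_foot in the frame of rail between 0.004 and 0.0125 m and x of stud_foot in the frame of rail between -0.008 and 0.008 m and angle between the y axis of stud_foot and the y axis of rail, either way round above 1.27 rad and value of joint plunger above 0.003 m and angle between stud_foot's own z axis and vertical below 0.2 rad and linear speed of stud below 0.01 m/s); the robot touches nothing.
It fails at once if the stud is forced against the rail, its stop or its plunger with more than 35 N (contact force between stud and rail above 35 N).
It fails at once if the stud is tipped by more than 34 degrees (angle between stud_foot's own z axis and vertical above 0.6 rad).
It fails at once if a bystander is moved by more than 30 mm (distance of any of pestle, cup, dish, bottle, jar, spoon from where it was at the start of the episode above 0.03 m).
It also fails if it takes over 51 s, if anything falls off the work surface, if the arm or the gripper's body presses on something with over 40 N, if the wrist force passes 120 N, or if a joint passes its speed limit or range.

## Working session

There is one attempt and no reset: what is moved stays moved. The work goes in short steps, Python scripts to look and compute and a tool call to move; the robot and the scene stay as the last step left them, time stands still between calls to the robot, and variables do not carry over. Pictures are saved under pics/ and viewed, at most 10 in all, crops included, and the job is handed in when it is done.

Besides the shell and the picture viewer there is one more tool, called after "Call:" as name(argument=value, ...) on one line, values as JSON. step_arm: Moves the arm, as the interface text tells. Its arguments: {"type":"object","properties":{"commands":{"type":"array"}},"required":["commands"]}

```bash
mkdir -p pics
python3 - <<'E'
from cell import ctrl
import cv2,numpy as np
for n in("scene","top"):
    d=ctrl.get_image(n); cv2.imwrite(f"pics/{n}0.png",d["image"][:,:,::-1]); np.savez(f"{n}0.npz",**d)
    print(n,d["vfov"],d["cx"],d["cy"],np.round(d["world_to_cam"],3).tolist())
s=ctrl.read_state();print({k:np.round(v,3).tolist() for k,v in s.items()})
E
```

```text
scene 47.14627090010369 322.98750677790133 200.17758611447746 [[-0.723, 0.691, 0.001, 284.297], [0.451, 0.472, -0.757, -294.129], [-0.524, -0.547, -0.653, 1583.859], [0.0, 0.0, 0.0, 1.0]]
top 45.93676177157465 322.17800595052705 197.6982896919672 [[-0.005, -1.0, -0.004, 199.528], [-0.984, 0.006, -0.178, 586.657], [0.178, 0.003, -0.984, 1187.044], [0.0, 0.0, 0.0, 1.0]]
{'clock': 0.1, 'qpos': [1.258, 0.629, 0.038, 1.518, -0.027, 0.996, -0.02], 'qd': [0.001, -0.001, -0.002, -0.002, -0.0, 0.001, 0.001], 'tau': [0.004, -56.453, 1.231, -19.397, 0.011, 0.005, -0.0], 'eef_pos': [158.665, -629.751, 230.486], 'tool_rot': [-3.14, 0.0, 0.247], 'force': [0.268, 0.442, 0.047], 'torque': [0.044, -0.026, 0.072], 'gripper_force': 0.0, 'width': 85.273}
```

View pics/scene0.png

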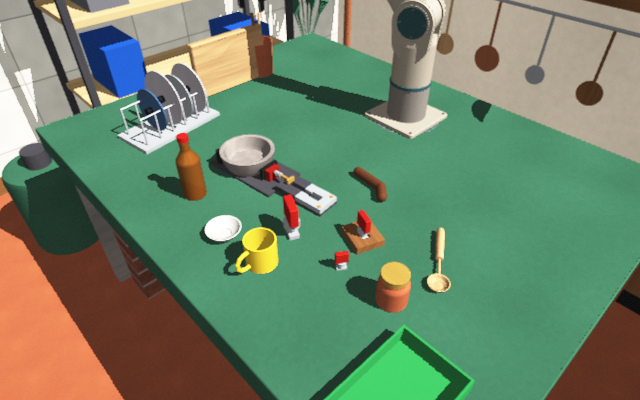

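View pics/top0.png

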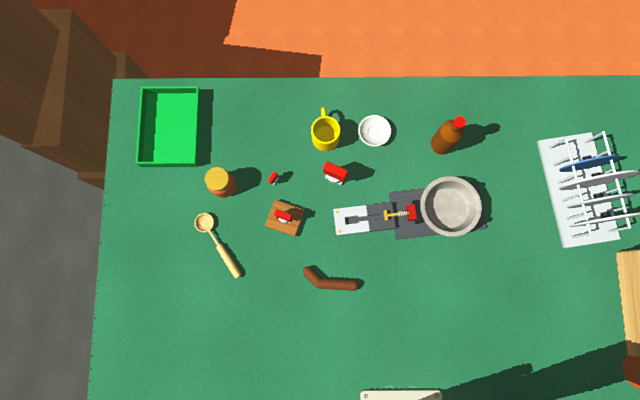

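Three red-handled studs in the top view: small at (273,178), large at (335,172), and one in the teak rest at (284,216). The one in the teak rest fits, as it is middle-sized and stands in the rest. I'll confirm that in an enlarged crop.

```bash
cat > h.py <<'E'
import numpy as np,cv2
from cell import ctrl
def load(n): return dict(np.load(n+".npz"))
def ray(d,uv,z):
    W=d["world_to_cam"];f=200/np.tan(np.radians(d["vfov"])/2)
    uv=np.atleast_2d(uv).astype(float)
    r=np.c_[(uv[:,0]-d["cx"])/f,(uv[:,1]-d["cy"])/f,np.ones(len(uv))]@W[:3,:3]
    c=-W[:3,:3].T@W[:3,3]
    return c+r*((z-c[2])/r[:,2])[:,None]
def cloud(d,u0,u1,v0,v1):
    W=d["world_to_cam"];f=200/np.tan(np.radians(d["vfov"])/2)
    v,u=np.mgrid[v0:v1,u0:u1];z=d["range_z"][v0:v1,u0:u1].astype(float)
    P=np.stack([(u-d["cx"])/f*z,(v-d["cy"])/f*z,z],-1)
    return (P-W[:3,3])@W[:3,:3]
E
python3 - <<'E'
from h import *
t=load("top0");s=load("scene0")
def crop(d,u0,u1,v0,v1,w,h): return cv2.resize(d["image"][v0:v1,u0:u1,::-1],(w,h),interpolation=cv2.INTER_CUBIC)
A=crop(t,260,420,160,240,800,400)
B=np.hstack([crop(s,330,400,200,260,230,197),crop(s,210,350,145,220,367,197)])
B=np.hstack([B,np.zeros((197,800-B.shape[1],3),np.uint8)])
cv2.imwrite("pics/crop.png",np.vstack([A,B]))
for n,d,(u0,u1,v0,v1) in(("top",t,(272,300,203,230)),("scene",s,(350,380,205,245))):
    P=cloud(d,u0,u1,v0,v1);im=cv2.cvtColor(d["image"][v0:v1,u0:u1],cv2.COLOR_RGB2HSV)
    m=((im[...,0]<6)|(im[...,0]>174))&(im[...,1]>180)&(im[...,2]>90)
    v,u=np.nonzero(m);Q=P[m];print(n,m.sum(),u.min()+u0,u.max()+u0,v.min()+v0,v.max()+v0,"z pct",np.percentile(Q[:,2],[5,50,95]).round(1))
    top=Q[Q[:,2]>np.percentile(Q[:,2],95)-8];print(len(top),top.mean(0).round(1))
    if n=="top":
        c=np.cov(top[:,:2].T);w,V=np.linalg.eigh(c);print("dir",np.degrees(np.arctan2(V[1,1],V[0,1])),np.sqrt(w*12))
    else:
        c=np.cov(top[:,:2].T);w,V=np.linalg.eigh(c);print("dir",np.degrees(np.arctan2(V[1,1],V[0,1])),np.sqrt(w*12))
E
```

```text
top 112 275 291 210 220 z pct [60.2 76.5 81.1]
94 [540.4 297.1  77.4]
dir 71.3122116175768 [14.7363974  42.97801654]
scene 192 358 370 210 232 z pct [43.6 68.6 76.5]
97 [549.2 301.7  74.1]
dir 69.35232625434544 [16.08676766 44.84040417]
```

View pics/crop.png

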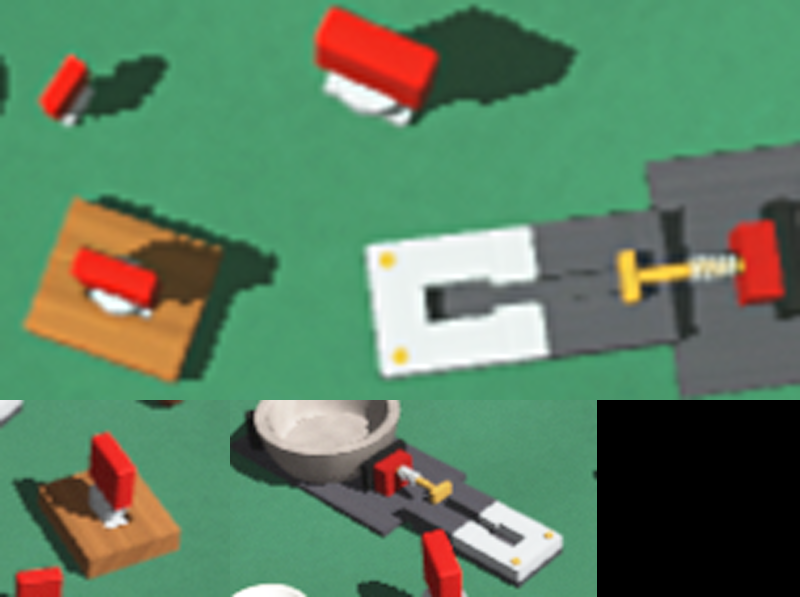

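The crop confirms it: the middle-sized stud stands in the teak rest, at crop (115,280), full (283,216). The window is the hole in the white plate, about crop (460,300), full (352,220), with the slot running right towards the brass plunger. Next I measure both precisely.

```bash
cat > m.py <<'E'
from h import *
K=8
def up(d,u0,u1,v0,v1):
    return cv2.resize(d["image"][v0:v1,u0:u1],None,fx=K,fy=K,interpolation=cv2.INTER_CUBIC)
def px(c,u0,v0): return (c.reshape(-1,2)+.5)/K-.5+[u0,v0]
def rail(d,box):
    g=up(d,*box).min(2); m=(g>150).astype(np.uint8)
    cs,h=cv2.findContours(m,cv2.RETR_CCOMP,cv2.CHAIN_APPROX_NONE)
    o=max(cs,key=cv2.contourArea)
    P=ray(d,px(o,box[0],box[2]),23)[:,:2]
    return P
if __name__=="__main__":
  for n,box in(("top",(328,375,200,240)),("scene",(290,340,180,215))):
    d=load(n+"0");P=rail(d,box)
    r=cv2.minAreaRect(P.astype(np.float32));print(n,"rect",np.round(r[0],1),np.round(r[1],1),round(r[2],2)); print(np.round(cv2.boxPoints(r),1).tolist())
    # red handle top face, rest top
    for nm,z,bx,f in(("handle",77,(270,300,203,230) if n=="top" else (350,380,205,245),'r'),("rest",20,(260,310,195,240) if n=="top" else (335,390,210,256),'t')):
        im=up(d,*bx).astype(int);R,G,B=im[...,0],im[...,1],im[...,2]
        m=(R>205)&(G<90) if f=='r' else (R>G+25)
        m=m.astype(np.uint8)
        if f=='t': m=cv2.morphologyEx(m,cv2.MORPH_CLOSE,np.ones((61,61),np.uint8))
        cs,_=cv2.findContours(m,cv2.RETR_EXTERNAL,cv2.CHAIN_APPROX_NONE);o=max(cs,key=cv2.contourArea)
        Q=ray(d,px(o,bx[0],bx[2]),z)[:,:2];r=cv2.minAreaRect(Q.astype(np.float32))
        print(n,nm,np.round(r[0],1),np.round(r[1],1),round(r[2],2))
E
python3 m.py
python3 - <<'E'
from m import *
o=[]
for n,b,w,h in(("top",(328,375,200,240),470,400),("scene",(350,380,205,245),300,400)):
    o.append(cv2.resize(load(n+"0")["image"][b[2]:b[3],b[0]:b[1],::-1],(w,h),interpolation=cv2.INTER_NEAREST))
cv2.imwrite("pics/c2.png",np.hstack(o))
E
```

```text
top rect [533.2 120.1] [72.2 90.7] 6.65
[[492.1000061035156, 160.89999389648438], [502.6000061035156, 70.80000305175781], [574.2999877929688, 79.19999694824219], [563.7999877929688, 169.3000030517578]]
top handle [540.2 299.3] [42.4 15.9] 70.25
top rest [540.7 298. ] [86.6 76.6] 70.3
scene rect [541.7 127.2] [ 80.6 101.1] 6.3
[[496.1000061035156, 173.10000610351562], [507.20001220703125, 72.5], [587.2999877929688, 81.4000015258789], [576.2000122070312, 181.89999389648438]]
scene handle [555.4 316.2] [75.6 18.5] 59.41
scene rest [548.  302.2] [174.1 109.3] 33.33
```

View pics/c2.png

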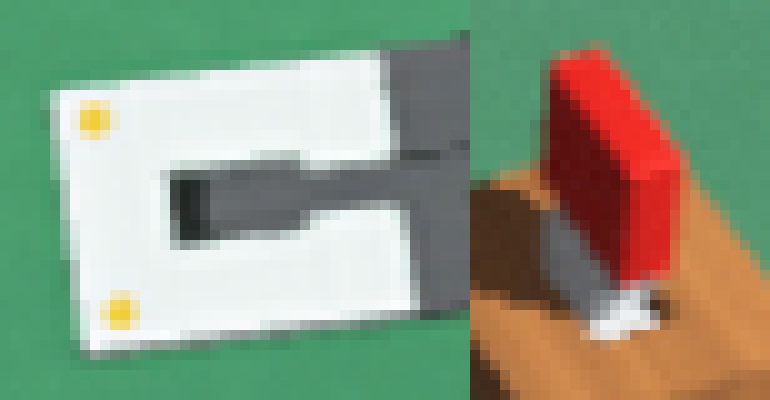

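The crop shows the window from crop (168,209) to the step at (305,194), so its centre is about full pixel (351.2,219.6). The handle's top face is clear of other red. I'll take the window edges from the contour.

Run:
```python
from m import *
d=load("top0");box=(328,375,200,240)
P=rail(d,box);a=np.radians(6.65);
ex=np.array([np.cos(a),np.sin(a)]);ey=np.array([-np.sin(a),np.cos(a)])  # -ey toward mortar
c=np.array([533.2,120.1]);Q=np.c_[(P-c)@ex,(P-c)@ey]
for y in np.arange(42,-46,-3):
    x=Q[abs(Q[:,1]-y)<.6,0];x=np.sort(x);gr=np.split(x,np.nonzero(np.diff(x)>4)[0]+1)
    print(y,[round(g.mean(),1) for g in gr])
h=Q[abs(Q[:,0])<5];print("end edge y",h[h[:,1]>0,1].round(1)[:60])
print("pixel guess",ray(d,[[351.2,219.6]],23))
# straight side edges for yaw
for s in(-1,1):
    k=(abs(Q[:,0]-s*35)<3)&(abs(Q[:,1])<35);print(s,np.polyfit(Q[k,1],Q[k,0],1))
```

```text
42 [np.float64(-35.8), np.float64(35.4)]
39 [np.float64(-35.8), np.float64(35.6)]
36 [np.float64(-35.5), np.float64(35.6)]
33 [np.float64(-35.8), np.float64(35.7)]
30 [np.float64(-35.6), np.float64(35.5)]
27 [np.float64(-35.3), np.float64(35.4)]
24 [np.float64(-35.6), np.float64(35.8)]
21 [np.float64(-35.9), np.float64(35.8)]
18 [np.float64(-35.6), np.float64(-6.6), np.float64(-1.4), np.float64(35.6)]
15 [np.float64(-35.3), np.float64(-10.3), np.float64(9.9), np.float64(35.6)]
12 [np.float64(-35.7), np.float64(-10.5), np.float64(10.2), np.float64(35.7)]
9 [np.float64(-35.7), np.float64(-10.2), np.float64(9.8), np.float64(35.5)]
6 [np.float64(-35.4), np.float64(-10.0), np.float64(9.7), np.float64(35.4)]
3 [np.float64(-35.5), np.float64(-9.9), np.float64(9.8), np.float64(35.9)]
0 [np.float64(-35.8), np.float64(-9.8), np.float64(10.1), np.float64(36.0)]
-3 [np.float64(-35.7), np.float64(-9.3), np.float64(10.0), np.float64(35.6)]
-6 [np.float64(-35.4), np.float64(-9.7), np.float64(9.9), np.float64(35.5)]
-9 [np.float64(-35.6), np.float64(-10.0), np.float64(10.0), np.float64(35.8)]
-12 [n
[... 614 characters left out ...]
[np.float64(-35.4), np.float64(-5.9), np.float64(5.6), np.float64(35.7)]
-39 [np.float64(-35.3), np.float64(-5.6), np.float64(5.6), np.float64(35.6)]
-42 [np.float64(-35.3), np.float64(-6.4), np.float64(5.9), np.float64(35.4)]
-45 [np.float64(-21.3), np.float64(20.8)]
end edge y [44.9 44.9 45.  45.  45.1 45.1 45.2 45.2 45.2 45.3 45.  45.  45.1 45.1
 45.2 44.9 44.9 45.  45.  45.  45.1 45.1 45.2 45.2 45.2 45.  45.  45.
 45.1 17.2 17.2 17.1 17.1 17.  17.3 17.3 17.2 17.2 17.1 17.4 17.4 17.3
 17.3 17.3 17.2 17.2 17.1 17.1 17.  17.  17.  16.9 16.9 16.8 16.8 17.1
 17.  17. ]
pixel guess [[533.31207774 119.16288175  23.        ]]
-1 [ 4.96692797e-04 -3.56042841e+01]
1 [1.61204077e-03 3.56311237e+01]
```

```bash
cat > go.py <<'E'
import sys,numpy as np
from scipy.spatial.transform import Rotation as R
from cell import ctrl
# go.py x y z yawdeg -> shift cm + rotvec
def rel(x,y,z,yaw):
    s=ctrl.read_state();A=R.from_euler('xyz',s["tool_rot"]);B=R.from_euler('xyz',[np.pi,0,np.radians(yaw)])
    d=A.inv().apply(np.array([x,y,z])-s["eef_pos"])/10
    print("now",np.round(s["eef_pos"],1),np.round(np.degrees(s["tool_rot"]),2),"F",np.round(s["force"],1),"w",round(float(s["width"]),1),"t",s["clock"])
    print("shift cm",d.round(2),"rot",(A.inv()*B).as_rotvec().round(3))
if __name__=="__main__":
    for a in sys.argv[1:]: rel(*map(float,a.split(",")))
E
python3 go.py 440,-180,240,45
```

```text
now [ 158.7 -629.8  230.5] [-179.9     0.     14.14] F [0.3 0.4 0. ] w 85.3 t 0.1
shift cm [ 38.27 -36.74  -0.89] rot [-0.002 -0.    -0.539]
```

Call:
step_arm(commands=[38.3,-36.7,-0.9,0,0,-0.54,0.6,38.3,-36.7,-0.9,0,0,-0.54,0.6,38.3,-36.7,-0.9,0,0,-0.54,0.6,38.3,-36.7,-0.9,0,0,-0.54,0.6,38.3,-36.7,-0.9,0,0,-0.54,0.6,38.3,-36.7,-0.9,0,0,-0.54,0.6,38.3,-36.7,-0.9,0,0,-0.54,0.6,38.3,-36.7,-0.9,0,0,-0.54,0.6,38.3,-36.7,-0.9,0,0,-0.54,0.6,38.3,-36.7,-0.9,0,0,-0.54,0.6])

```text
clock: 1.1
eef_pos: [424.9, -204.9, 239.8]
tool_rot: [-3.142, 0.0, 0.787]
force: [1.1, -0.6, 0.3]
width: 51.2
gripper_force: 0.0
```

```bash
python3 go.py 540.4,298.8,150,70.25
```

```text
now [ 424.9 -204.9  239.8] [-1.800e+02  1.000e-02  4.506e+01] F [ 1.1 -0.6  0.3] w 51.2 t 1.1
shift cm [ 43.82 -27.4    8.97] rot [-0.    0.   -0.44]
```

Call:
step_arm(commands=[43.8,-27.4,4,0,0,-0.44,0.6,43.8,-27.4,4,0,0,-0.44,0.6,43.8,-27.4,4,0,0,-0.44,0.6,43.8,-27.4,4,0,0,-0.44,0.6,43.8,-27.4,4,0,0,-0.44,0.6,43.8,-27.4,4,0,0,-0.44,0.6,43.8,-27.4,4,0,0,-0.44,0.6,43.8,-27.4,4,0,0,-0.44,0.6,43.8,-27.4,4,0,0,-0.44,0.6,43.8,-27.4,4,0,0,-0.44,0.6])

```text
clock: 2.1
eef_pos: [535.6, 281.0, 200.7]
tool_rot: [-3.141, 0.001, 1.227]
force: [1.4, -0.0, -0.7]
width: 51.3
gripper_force: 0.0
```

```bash
python3 go.py 540.4,298.8,120,70.25
```

```text
now [535.6 281.  200.7] [-1.7999e+02  5.0000e-02  7.0290e+01] F [ 1.4 -0.  -0.7] w 51.3 t 2.1
shift cm [ 1.85 -0.14  8.06] rot [-0.     0.001  0.001]
```

Call:
step_arm(commands=[1.8,-0.1,4,0,0,0,0.6,1.8,-0.1,8,0,0,0,0.6,1.8,-0.1,8,0,0,0,0.6,1.8,-0.1,8,0,0,0,0.6,1.8,-0.1,8,0,0,0,0.6])

```text
clock: 2.6
eef_pos: [542.1, 296.5, 123.3]
tool_rot: [3.139, -0.002, 1.226]
force: [1.0, 0.0, -0.4]
width: 51.1
gripper_force: 0.0
```

```bash
python3 go.py 540.4,298.8,43,70.25
```

```text
now [542.1 296.5 123.3] [ 1.7988e+02 -1.3000e-01  7.0220e+01] F [ 1.   0.  -0.4] w 51.1 t 2.6
shift cm [ 0.14 -0.25  8.03] rot [ 0.002 -0.002 -0.   ]
```

Call:
step_arm(commands=[0,0,2.5,0,0,0,0.6,0,0,2.5,0,0,0,0.6,0,0,2.5,0,0,0,0.6])

```text
clock: 2.9
eef_pos: [541.5, 296.4, 97.8]
tool_rot: [3.14, -0.001, 1.226]
force: [-0.1, -0.0, 0.3]
width: 51.4
gripper_force: 0.0
```

```bash
python3 go.py 540.4,298.8,43,70.25
```

```text
now [541.5 296.4  97.8] [ 1.7993e+02 -7.0000e-02  7.0240e+01] F [-0.1 -0.   0.3] w 51.4 t 2.9
shift cm [ 0.19 -0.19  5.48] rot [ 0.001 -0.001 -0.   ]
```

Call:
step_arm(commands=[0.2,-0.2,2.5,0,0,0,0.6,0.2,-0.2,4.5,0,0,0,0.6,0.2,-0.2,5.5,0,0,0,0.6,0.2,-0.2,5.5,0,0,0,0.6,0.2,-0.2,5.5,0,0,0,0.6])

```text
clock: 3.4
eef_pos: [540.3, 299.4, 42.4]
tool_rot: [3.14, -0.001, 1.227]
force: [-0.7, -0.1, 0.4]
width: 51.1
gripper_force: 0.0
```

```bash
python3 go.py 540.4,298.8,43,70.25
```

```text
now [540.3 299.4  42.4] [ 1.7994e+02 -8.0000e-02  7.0280e+01] F [-0.7 -0.1  0.4] w 51.1 t 3.4
shift cm [-0.06  0.03 -0.06] rot [ 0.001 -0.001  0.   ]
```

Call:
step_arm(commands=[0,0,0,0,0,0,0.3,0,0,0,0,0,0,0.12,0,0,0,0,0,0,0,0,0,0,0,0,0,0,0,0,0,0,0,0,0,0,0,0,0,0,0,0,0,0,0,0,0,0,0,0,0,0,0,0,0,0])

```text
clock: 4.2
eef_pos: [541.3, 298.9, 42.1]
tool_rot: [3.139, -0.002, 1.226]
force: [3.9, -1.6, 5.3]
width: 15.3
gripper_force: 61.8
```

```bash
python3 go.py 540.4,298.8,43,70.25
```

```text
now [541.3 298.9  42.1] [ 1.7984e+02 -9.0000e-02  7.0250e+01] F [ 3.9 -1.6  5.3] w 15.3 t 4.2
shift cm [-0.04 -0.08 -0.09] rot [ 0.003 -0.002 -0.   ]
```

Call:
step_arm(commands=[0,0,-0.8,0,0,0,0,0,0,-2,0,0,0,0,0,0,-4.5,0,0,0,0,0,0,-7,0,0,0,0,0,0,-7,0,0,0,0,0,0,-7,0,0,0,0])

```text
clock: 4.8
eef_pos: [538.1, 299.2, 110.5]
tool_rot: [-3.14, 0.001, 1.227]
force: [0.4, 0.1, -2.3]
width: 15.3
gripper_force: 61.1
```

```bash
python3 go.py 533.3,119.2,115,96.65
```

```text
now [538.1 299.2 110.5] [-1.7989e+02  6.0000e-02  7.0330e+01] F [ 0.4  0.1 -2.3] w 15.3 t 4.8
shift cm [-17.11   5.61  -0.44] rot [-0.002  0.001 -0.459]
```

Call:
step_arm(commands=[-4,1.3,-0.4,0,0,-0.11,0,-8,2.6,-0.4,0,0,-0.22,0,-12,3.9,-0.4,0,0,-0.33,0,-15,5,-0.4,0,0,-0.42,0,-17.1,5.6,-0.4,0,0,-0.46,0,-17.1,5.6,-0.4,0,0,-0.46,0,-17.1,5.6,-0.4,0,0,-0.46,0,-17.1,5.6,-0.4,0,0,-0.46,0])

```text
clock: 5.6
eef_pos: [533.9, 120.8, 114.5]
tool_rot: [-3.14, -0.001, 1.688]
force: [-1.0, -0.5, -1.3]
width: 14.8
gripper_force: 60.9
```

```bash
python3 go.py 533.3,119.2,80,96.65
python3 - <<'E'
from m import *
o=[]
for n,b,w,h in(("top",(320,400,190,240),480,300),("scene",(250,350,120,210),320,300)):
    d=ctrl.get_image(n);np.savez(n+"1.npz",**d)
    o.append(cv2.resize(d["image"][b[2]:b[3],b[0]:b[1],::-1],(w,h),interpolation=cv2.INTER_CUBIC))
cv2.imwrite("pics/c3.png",np.hstack(o))
E
```

```text
now [533.9 120.8 114.5] [-1.7993e+02 -7.0000e-02  9.6730e+01] F [-1.  -0.5 -1.3] w 14.8 t 5.6
shift cm [-0.16 -0.07  3.45] rot [-0.001 -0.001  0.001]
```

View pics/c3.png

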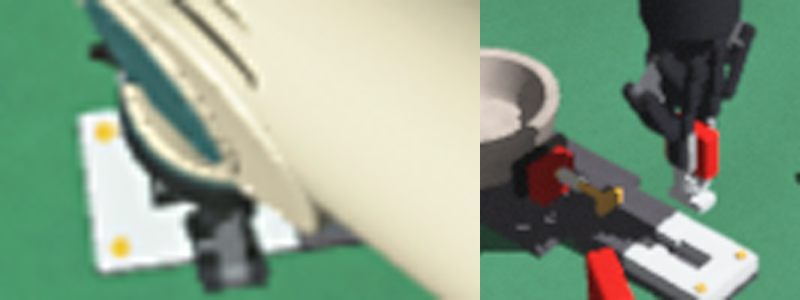

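The crop shows the stud upright in the grip above the window, with its head lengthwise to the slot. Lowering to hover.

Call:
step_arm(commands=[-0.15,-0.05,2,0,0,0,0,-0.15,-0.05,4,0,0,0,0,-0.15,-0.05,4.9,0,0,0,0,-0.15,-0.05,4.9,0,0,0,0,-0.15,-0.05,4.9,0,0,0,0])

```text
clock: 6.2
eef_pos: [534.5, 118.4, 66.6]
tool_rot: [3.141, -0.0, 1.688]
force: [0.4, 0.3, -2.4]
width: 15.6
gripper_force: 60.8
```

```bash
python3 go.py 533.3,119.2,57,96.65
python3 - <<'E'
from m import *
d=ctrl.get_image("scene");np.savez("scene2.npz",**d)
b=(285,345,140,215)
cv2.imwrite("pics/c4.png",cv2.resize(np.hstack([d["image"][b[2]:b[3],b[0]:b[1],::-1],load("scene0")["image"][b[2]:b[3],b[0]:b[1],::-1]]),(800,500),interpolation=cv2.INTER_CUBIC))
E
python3 go.py 533.3,119.2,57,96.65
```

```text
now [534.5 118.4  66.6] [ 1.7997e+02 -2.0000e-02  9.6690e+01] F [ 0.4  0.3 -2.4] w 15.6 t 6.2
shift cm [ 0.09 -0.11  0.96] rot [ 0.001 -0.     0.001]
now [534.7 118.3  66.9] [ 1.7993e+02 -2.0000e-02  9.6680e+01] F [-0.6  0.7 -1.2] w 15.3 t 6.25
shift cm [ 0.1  -0.13  0.99] rot [ 0.001 -0.     0.001]
```

View pics/c4.png

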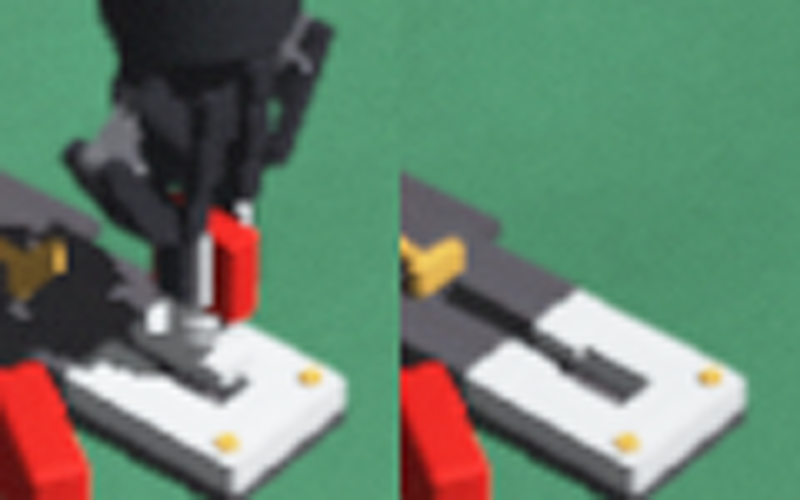

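The crop shows the head hovering just above the window, whose near end is visible at crop (235,385). A small correction, then I lower gently.

Call:
step_arm(commands=[0.1,-0.12,0.2,0,0,0,0,0.1,-0.12,0.4,0,0,0,0,0.1,-0.12,0.5,0,0,0,0,0.1,-0.12,0.5,0,0,0,0])

```text
clock: 6.65
eef_pos: [532.9, 118.4, 61.2]
tool_rot: [3.142, 0.0, 1.687]
force: [-0.4, 0.7, -1.5]
width: 15.1
gripper_force: 60.8
```

```bash
python3 go.py 533.3,119.2,57,96.65
```

```text
now [532.9 118.4  61.2] [180.     0.    96.64] F [-0.4  0.7 -1.5] w 15.1 t 6.65
shift cm [0.08 0.05 0.42] rot [ 0.  0. -0.]
```

Call:
step_arm(commands=[0.05,0.03,0.15,0,0,0,0,0.05,0.03,0.3,0,0,0,0,0.05,0.03,0.4,0,0,0,0,0.05,0.03,0.4,0,0,0,0])

```text
clock: 7.05
eef_pos: [533.7, 119.2, 57.2]
tool_rot: [3.141, -0.0, 1.687]
force: [1.5, -0.7, -2.9]
width: 15.3
gripper_force: 60.7
```

```bash
python3 go.py 533.3,119.2,54,96.65
```

```text
now [533.7 119.2  57.2] [ 1.7994e+02 -2.0000e-02  9.6650e+01] F [ 1.5 -0.7 -2.9] w 15.3 t 7.05
shift cm [ 0.   -0.04  0.32] rot [ 0.001 -0.    -0.   ]
```

Call:
step_arm(commands=[0,-0.02,0.1,0,0,0,0,0,-0.02,0.2,0,0,0,0,0,-0.02,0.3,0,0,0,0,0,-0.02,0.4,0,0,0,0,0,-0.02,0.4,0,0,0,0])

```text
clock: 7.55
eef_pos: [533.7, 119.2, 53.3]
tool_rot: [3.14, -0.0, 1.687]
force: [3.4, 0.0, -2.4]
width: 15.6
gripper_force: 60.8
```

```bash
python3 go.py 533.3,119.2,45,96.65
```

```text
now [533.7 119.2  53.3] [ 1.7992e+02 -2.0000e-02  9.6650e+01] F [ 3.4  0.  -2.4] w 15.6 t 7.55
shift cm [-0.   -0.04  0.83] rot [ 0.001 -0.    -0.   ]
```

Call:
step_arm(commands=[0,0.03,0.15,0,0,0,0,0,0.03,0.3,0,0,0,0,0,0.03,0.45,0,0,0,0,0,0.03,0.6,0,0,0,0,0,0.03,0.6,0,0,0,0])

```text
clock: 8.05
eef_pos: [533.7, 119.2, 47.1]
tool_rot: [3.141, -0.0, 1.687]
force: [4.3, 0.7, -1.8]
width: 15.2
gripper_force: 60.8
```

```bash
python3 go.py 533.5,119.2,45,96.65
```

```text
now [533.7 119.2  47.1] [ 1.7995e+02 -2.0000e-02  9.6650e+01] F [ 4.3  0.7 -1.8] w 15.2 t 8.05
shift cm [ 0.01 -0.02  0.21] rot [ 0.001 -0.    -0.   ]
```

Call:
step_arm(commands=[0,0.05,0.1,0,0,0,0,0,0.05,0.2,0,0,0,0,0,0.05,0.2,0,0,0,0])

```text
clock: 8.35
eef_pos: [533.3, 119.0, 44.9]
tool_rot: [-3.141, 0.0, 1.687]
force: [3.9, 0.1, -2.1]
width: 15.6
gripper_force: 61.2
```

```bash
python3 go.py 533.5,119.2,44.5,96.65
```

```text
now [533.3 119.   44.9] [-1.7995e+02  1.0000e-02  9.6650e+01] F [ 3.9  0.1 -2.1] w 15.6 t 8.35
shift cm [0.02 0.02 0.04] rot [-0.001  0.     0.   ]
```

Call:
step_arm(commands=[0,0.04,0.05,0,0,0,0,0,0.04,0.1,0,0,0,0,0,0.04,0.1,0,0,0,0])

```text
clock: 8.65
eef_pos: [533.4, 118.8, 44.1]
tool_rot: [-3.14, 0.001, 1.687]
force: [0.6, -0.0, 0.5]
width: 15.5
gripper_force: 61.1
```

```bash
python3 go.py 533.5,119.2,44.5,96.65
```

```text
now [533.4 118.8  44.1] [-1.7992e+02  3.0000e-02  9.6640e+01] F [ 0.6 -0.   0.5] w 15.5 t 8.65
shift cm [ 0.04  0.01 -0.04] rot [-0.001  0.001 -0.   ]
```

Call:
step_arm(commands=[0,0,-0.05,0,0,0,0,-0.3,0,-0.05,0,0,0,0,-0.7,0,-0.05,0,0,0,0,-1.1,0,-0.05,0,0,0,0,-1.5,0,-0.05,0,0,0,0,-1.8,0,-0.05,0,0,0,0,-2,0,-0.05,0,0,0,0,-2,0,-0.05,0,0,0,0])

```text
clock: 9.45
eef_pos: [536.4, 98.7, 44.7]
tool_rot: [-3.141, 0.0, 1.686]
force: [-0.6, -0.8, -1.5]
width: 15.2
gripper_force: 60.9
```

```bash
cat > r.py <<'E'
from go import *
s=ctrl.read_state();a=np.radians(6.62);p=np.array(s["eef_pos"][:2])-[533.4,119.2];F=s["force"]
ex=np.array([np.cos(a),np.sin(a)]);ey=np.array([-np.sin(a),np.cos(a)])
print("rail x,y",(p@ex).round(2),(p@ey).round(2),"z",round(s["eef_pos"][2],1),"F x,y,z",round(F[:2]@ex,1),round(F[:2]@ey,1),round(F[2],1),"Tz",round(s["torque"][2],2),"rot",np.degrees(s["tool_rot"]).round(2),"w",round(float(s["width"]),1),"t",s["clock"])
E
python3 r.py
```

```text
rail x,y 0.59 -20.73 z 44.7 F x,y,z -0.7 -0.7 -1.5 Tz -0.03 rot [-1.7998e+02  2.0000e-02  9.6610e+01] w 15.2 t 9.45
```

Call:
step_arm(commands=[-0.4,-0.01,0,0,0,0,0,-0.8,-0.02,0,0,0,0,0,-1.2,-0.03,0,0,0,0,0,-1.6,-0.03,0,0,0,0,0,-2,-0.03,0,0,0,0,0,-2.4,-0.03,0,0,0,0,0,-2.7,-0.03,0,0,0,0,0,-2.7,-0.03,0,0,0,0,0])

```text
clock: 10.25
eef_pos: [539.5, 71.6, 44.7]
tool_rot: [3.141, 0.0, 1.686]
force: [0.7, -0.1, -2.0]
width: 15.2
gripper_force: 61.0
```

```bash
python3 r.py
```

```text
rail x,y 0.55 -47.95 z 44.7 F x,y,z 0.7 -0.2 -2.0 Tz 0.03 rot [1.7999e+02 2.0000e-02 9.6590e+01] w 15.2 t 10.25
```

Now 2 mm per row, watching for the plunger.

Call:
step_arm(commands=[-0.2,0,0,0,0,0,0,-0.4,0,0,0,0,0,0,-0.6,0,0,0,0,0,0,-0.8,0,0,0,0,0,0,-1,0,0,0,0,0,0,-1.2,0,0,0,0,0,0,-1.2,0,0,0,0,0,0])

```text
clock: 10.95
eef_pos: [540.8, 60.0, 44.7]
tool_rot: [3.141, 0.0, 1.686]
force: [0.7, -0.8, -1.6]
width: 15.5
gripper_force: 61.0
```

```bash
python3 r.py
```

```text
rail x,y 0.57 -59.67 z 44.7 F x,y,z 0.6 -0.9 -1.6 Tz -0.0 rot [1.7999e+02 2.0000e-02 9.6610e+01] w 15.5 t 10.95
```

Call:
step_arm(commands=[-0.15,0,0,0,0,0,0,-0.3,0,0,0,0,0,0,-0.45,0,0,0,0,0,0,-0.6,0,0,0,0,0,0,-0.7,0,0,0,0,0,0,-0.7,0,0,0,0,0,0])

```text
clock: 11.55
eef_pos: [541.6, 53.3, 44.7]
tool_rot: [3.141, 0.0, 1.687]
force: [1.5, -0.6, -1.0]
width: 15.1
gripper_force: 61.1
```

```bash
python3 r.py
```

```text
rail x,y 0.55 -66.41 z 44.7 F x,y,z 1.4 -0.8 -1.0 Tz -0.03 rot [1.7999e+02 1.0000e-02 9.6630e+01] w 15.1 t 11.55
```

Call:
step_arm(commands=[-0.1,0,0,0,0,0,0,-0.2,0,0,0,0,0,0,-0.3,0,0,0,0,0,0,-0.4,0,0,0,0,0,0,-0.5,0,0,0,0,0,0,-0.5,0,0,0,0,0,0])

```text
clock: 12.15
eef_pos: [542.2, 48.3, 44.7]
tool_rot: [3.141, 0.0, 1.687]
force: [0.7, 0.1, -1.8]
width: 15.0
gripper_force: 61.0
```

```bash
python3 r.py
```

```text
rail x,y 0.58 -71.42 z 44.7 F x,y,z 0.7 0.0 -1.8 Tz 0.02 rot [1.7999e+02 1.0000e-02 9.6630e+01] w 15.0 t 12.15
```

Call:
step_arm(commands=[-0.1,0,0,0,0,0,0,-0.2,0,0,0,0,0,0,-0.3,0,0,0,0,0,0,-0.3,0,0,0,0,0,0])

```text
clock: 12.55
eef_pos: [542.4, 46.6, 44.7]
tool_rot: [3.141, -0.001, 1.687]
force: [0.2, 4.1, -1.5]
width: 15.3
gripper_force: 61.0
```

```bash
python3 r.py
python3 - <<'E'
from m import *
d=ctrl.get_image("scene");b=(255,345,140,215)
cv2.imwrite("pics/c5.png",cv2.resize(d["image"][b[2]:b[3],b[0]:b[1],::-1],(720,600),interpolation=cv2.INTER_CUBIC))
E
```

```text
rail x,y 0.55 -73.11 z 44.7 F x,y,z 0.6 4.0 -1.5 Tz -0.03 rot [ 1.7998e+02 -8.0000e-02  9.6680e+01] w 15.3 t 12.55
```

View pics/c5.png

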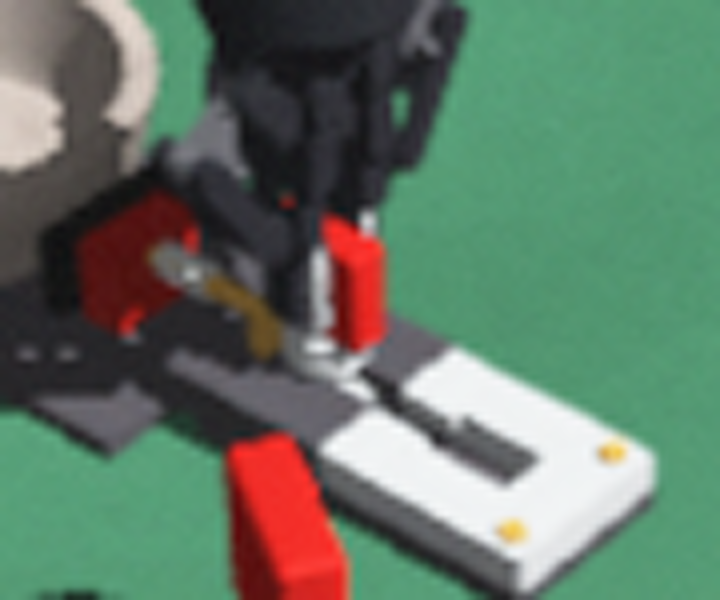

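The crop shows the collar in the slot, just touching the brass plunger head at (265,340), and the force has risen to 4 N. Pushing on gently.

Call:
step_arm(commands=[-0.1,0,0,0,0,0,0,-0.2,0,0,0,0,0,0,-0.3,0,0,0,0,0,0,-0.4,0,0,0,0,0,0,-0.5,0,0,0,0,0,0,-0.6,0,0,0,0,0,0,-0.7,0,0,0,0,0,0,-0.8,0,0,0,0,0,0,-0.8,0,0,0,0,0,0])

```text
clock: 13.5
eef_pos: [543.4, 38.4, 44.7]
tool_rot: [3.141, -0.001, 1.687]
force: [0.1, 6.2, -2.0]
width: 15.1
gripper_force: 61.0
```

```bash
python3 r.py
```

```text
rail x,y 0.57 -81.43 z 44.7 F x,y,z 0.9 6.2 -2.0 Tz -0.01 rot [ 1.7998e+02 -6.0000e-02  9.6670e+01] w 15.1 t 13.5
```

Call:
step_arm(commands=[-0.05,0,0,0,0,0,0,-0.1,0,0,0,0,0,0,-0.15,0,0,0,0,0,0,-0.2,0,0,0,0,0,0,-0.2,0,0,0,0,0,0])

```text
clock: 14.0
eef_pos: [543.5, 36.9, 44.8]
tool_rot: [3.141, -0.002, 1.687]
force: [-0.7, 7.2, -1.0]
width: 15.2
gripper_force: 61.0
```

```bash
python3 r.py
```

```text
rail x,y 0.56 -82.96 z 44.8 F x,y,z 0.1 7.2 -1.0 Tz -0.05 rot [ 1.7998e+02 -9.0000e-02  9.6680e+01] w 15.2 t 14.0
```

Call:
step_arm(commands=[-0.05,0,0,0,0,0,0,-0.1,0,0,0,0,0,0,-0.1,0,0,0,0,0,0])

```text
clock: 14.3
eef_pos: [543.7, 36.0, 44.8]
tool_rot: [3.141, -0.002, 1.688]
force: [0.3, 7.2, -1.0]
width: 15.2
gripper_force: 61.0
```

```bash
python3 r.py
```

```text
rail x,y 0.59 -83.84 z 44.8 F x,y,z 1.1 7.1 -1.0 Tz 0.02 rot [ 1.7997e+02 -1.0000e-01  9.6690e+01] w 15.2 t 14.3
```

Call:
step_arm(commands=[-0.05,0,0,0,0,0,0,-0.1,0,0,0,0,0,0,-0.1,0,0,0,0,0,0])

```text
clock: 14.6
eef_pos: [543.7, 35.4, 44.8]
tool_rot: [3.141, -0.002, 1.688]
force: [0.5, 8.1, -1.7]
width: 15.3
gripper_force: 61.0
```

```bash
python3 r.py
```

```text
rail x,y 0.59 -84.48 z 44.8 F x,y,z 1.4 8.0 -1.7 Tz 0.04 rot [ 1.7997e+02 -1.3000e-01  9.6700e+01] w 15.3 t 14.6
```

Call:
step_arm(commands=[-0.05,0,0,0,0,0,0,-0.1,0,0,0,0,0,0,-0.1,0,0,0,0,0,0])

```text
clock: 14.9
eef_pos: [543.7, 35.2, 44.8]
tool_rot: [3.141, -0.003, 1.688]
force: [-0.3, 9.0, -0.4]
width: 15.2
gripper_force: 61.0
```

```bash
python3 r.py
```

```text
rail x,y 0.57 -84.6 z 44.8 F x,y,z 0.8 9.0 -0.4 Tz 0.02 rot [179.96  -0.18  96.74] w 15.2 t 14.9
```

Run:
```python
from h import *
for n,b in(("top",(380,412,205,225)),("scene",(265,300,165,190))):
    d=load(n+"0");P=cloud(d,*b);im=d["image"][b[2]:b[3],b[0]:b[1]].astype(int)
    m=(im[...,0]>im[...,2]+60)&(im[...,1]>im[...,2]+30);a=np.radians(6.65);Q=P[m]-[533.4,119.2,0]
    y=-Q[:,0]*np.sin(a)+Q[:,1]*np.cos(a)
    for lo in range(-140,-80,8):
        k=(y>=lo)&(y<lo+8)
        if k.sum(): print(n,lo,k.sum(),np.percentile(Q[k,2],[10,50,95]).round(1))
```

```text
top -140 1 [39.2 39.2 39.2]
top -132 3 [ 9.3 31.7 36.2]
top -124 7 [31.8 36.7 38.6]
top -116 10 [33.8 36.5 39.8]
top -108 13 [24.1 34.9 39.1]
top -100 14 [32.  38.6 42.2]
top -92 31 [21.6 37.5 41.2]
scene -140 3 [4.5 5.5 6.3]
scene -132 1 [31.5 31.5 31.5]
scene -124 5 [30.4 31.9 34.3]
scene -116 5 [23.8 31.  34.8]
scene -108 7 [24.  33.4 35. ]
scene -100 9 [21.5 33.9 36.2]
scene -92 38 [25.4 32.3 38.5]
```

Call:
step_arm(commands=[0,0,0,0,0,0.05,0,0,0,0,0,0,0.1,0,0,0,0,0,0,0.15,0,0,0,0,0,0,0.2,0,0,0,0,0,0,0.2,0])

```text
clock: 15.4
eef_pos: [545.0, 35.4, 44.9]
tool_rot: [3.139, -0.004, 1.488]
force: [3.2, 8.4, -3.1]
width: 15.0
gripper_force: 60.5
```

```bash
python3 r.py
```

```text
rail x,y 1.84 -84.58 z 44.9 F x,y,z 4.1 8.0 -3.1 Tz 0.04 rot [179.87  -0.21  85.23] w 15.0 t 15.4
```

Call:
step_arm(commands=[0,0,0,0,0,0.08,0,0,0,0,0,0,0.16,0,0,0,0,0,0,0.24,0,0,0,0,0,0,0.3,0,0,0,0,0,0,0.3,0])

```text
clock: 15.9
eef_pos: [546.2, 35.8, 45.2]
tool_rot: [3.139, -0.005, 1.188]
force: [2.8, 9.5, -2.9]
width: 15.1
gripper_force: 60.6
```

```bash
python3 r.py
```

```text
rail x,y 3.06 -84.35 z 45.2 F x,y,z 3.9 9.1 -2.9 Tz 0.08 rot [179.83  -0.31  68.05] w 15.1 t 15.9
```

Call:
step_arm(commands=[0.02,0.05,0.03,0,0,0.08,0,0.05,0.1,0.05,0,0,0.16,0,0.05,0.1,0.05,0,0,0.24,0,0.05,0.1,0.05,0,0,0.3,0,0.05,0.1,0.05,0,0,0.3,0])

```text
clock: 16.4
eef_pos: [546.7, 36.0, 44.8]
tool_rot: [3.141, -0.005, 0.888]
force: [2.2, 8.8, -1.6]
width: 15.1
gripper_force: 60.8
```

```bash
python3 r.py;python3 - <<'E'
from m import *
d=ctrl.get_image("scene");b=(260,320,145,195)
cv2.imwrite("pics/c6.png",cv2.resize(d["image"][b[2]:b[3],b[0]:b[1],::-1],(720,600),interpolation=cv2.INTER_CUBIC))
E
```

```text
rail x,y 3.6 -84.17 z 44.8 F x,y,z 3.2 8.5 -1.6 Tz -0.02 rot [179.97  -0.29  50.87] w 15.1 t 16.4
```

View pics/c6.png

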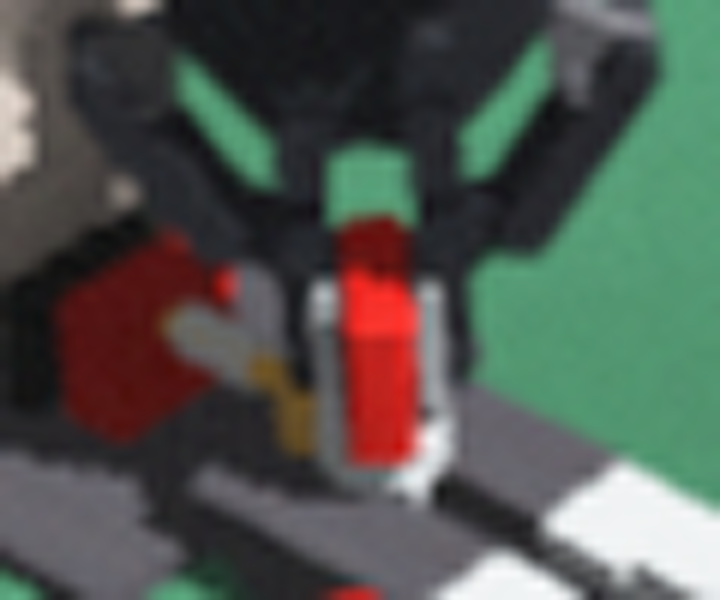

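The crop shows the stud turned about 45°, upright, with the plunger compressed. Continuing the turn.

Call:
step_arm(commands=[0,0.03,0,0,0,0.1,0,0,0.03,0,0,0,0.2,0,0,0.03,0,0,0,0.3,0,0,0.03,0,0,0,0.4,0,0,0.03,0,0,0,0.4,0])

```text
clock: 16.95
eef_pos: [546.8, 36.1, 44.7]
tool_rot: [-3.14, -0.004, 0.487]
force: [1.2, 11.4, -1.9]
width: 15.5
gripper_force: 61.0
```

```bash
python3 r.py
```

```text
rail x,y 3.69 -84.09 z 44.7 F x,y,z 2.5 11.2 -1.9 Tz 0.04 rot [-179.9    -0.25   27.92] w 15.5 t 16.95
```

Call:
step_arm(commands=[0.01,-0.03,0,0,0,0.1,0,0.01,-0.03,0,0,0,0.2,0,0.01,-0.03,0,0,0,0.3,0,0.01,-0.03,0,0,0,0.37,0,0.01,-0.03,0,0,0,0.37,0])

```text
clock: 17.45
eef_pos: [546.9, 36.3, 44.8]
tool_rot: [-3.138, -0.003, 0.118]
force: [2.8, 11.2, -2.2]
width: 15.3
gripper_force: 61.0
```

```bash
python3 r.py
```

```text
rail x,y 3.84 -83.86 z 44.8 F x,y,z 4.1 10.8 -2.2 Tz 0.05 rot [-179.82   -0.19    6.75] w 15.3 t 17.45
```

Call:
step_arm(commands=[0.05,-0.1,0,0,0,0,0,0.05,-0.2,0,0,0,0,0,0.05,-0.3,0,0,0,0,0,0.05,-0.4,0,0,0,0,0,0.05,-0.5,0,0,0,0,0,0.05,-0.5,0,0,0,0,0])

```text
clock: 18.05
eef_pos: [546.5, 39.3, 44.7]
tool_rot: [-3.14, -0.003, 0.118]
force: [2.5, 5.5, -1.6]
width: 15.4
gripper_force: 60.9
```

```bash
python3 r.py
```

```text
rail x,y 3.82 -80.91 z 44.7 F x,y,z 3.1 5.1 -1.6 Tz 0.06 rot [-1.7993e+02 -1.4000e-01  6.7600e+00] w 15.4 t 18.05
```

Call:
step_arm(commands=[0,-0.1,0,0,0,0,0,0,-0.2,0,0,0,0,0,0,-0.3,0,0,0,0,0,0,-0.3,0,0,0,0,0])

```text
clock: 18.45
eef_pos: [545.1, 41.0, 44.4]
tool_rot: [-3.142, -0.001, 0.117]
force: [2.2, 4.5, -1.9]
width: 15.3
gripper_force: 60.9
```

```bash
python3 r.py
```

```text
rail x,y 2.65 -79.07 z 44.4 F x,y,z 2.7 4.2 -1.9 Tz 0.01 rot [-1.80e+02 -3.00e-02  6.69e+00] w 15.3 t 18.45
```

Call:
step_arm(commands=[0,-0.1,0,0,0,0,0,0,-0.15,0,0,0,0,0,0,-0.15,0,0,0,0,0])

```text
clock: 18.75
eef_pos: [544.9, 41.5, 44.3]
tool_rot: [3.141, -0.001, 0.116]
force: [2.5, 0.6, -0.5]
width: 15.2
gripper_force: 61.0
```

```bash
python3 r.py
```

```text
rail x,y 2.5 -78.53 z 44.3 F x,y,z 2.6 0.3 -0.5 Tz 0.07 rot [ 1.7994e+02 -3.0000e-02  6.6500e+00] w 15.2 t 18.75
```

It has caught: 6 mm back from the stop, with the force dropped to zero. Letting go and rising.

Call:
step_arm(commands=[0,0,0,0,0,0,0.25,0,0,0,0,0,0,0.35,0,0,0,0,0,0,0.4,0,0,0,0,0,0,0.4,0,0,-1,0,0,0,0.4,0,0,-3,0,0,0,0.4,0,0,-6,0,0,0,0.4,0,0,-10,0,0,0,0.4,0,0,-12,0,0,0,0.4,0,0,-12,0,0,0,0.4])

```text
clock: 19.75
eef_pos: [546.8, 42.5, 168.0]
tool_rot: [3.142, -0.007, 0.117]
force: [0.8, -0.0, -0.6]
width: 34.1
gripper_force: 0.0
```

```bash
python3 r.py;python3 - <<'E'
from m import *
d=ctrl.get_image("scene");b=(260,320,145,195)
cv2.imwrite("pics/c7.png",cv2.resize(d["image"][b[2]:b[3],b[0]:b[1],::-1],(720,600),interpolation=cv2.INTER_CUBIC))
E
```

```text
rail x,y 4.49 -77.71 z 168.0 F x,y,z 0.7 -0.1 -0.6 Tz 0.03 rot [180.    -0.4    6.69] w 34.1 t 19.75
```

View pics/c7.png

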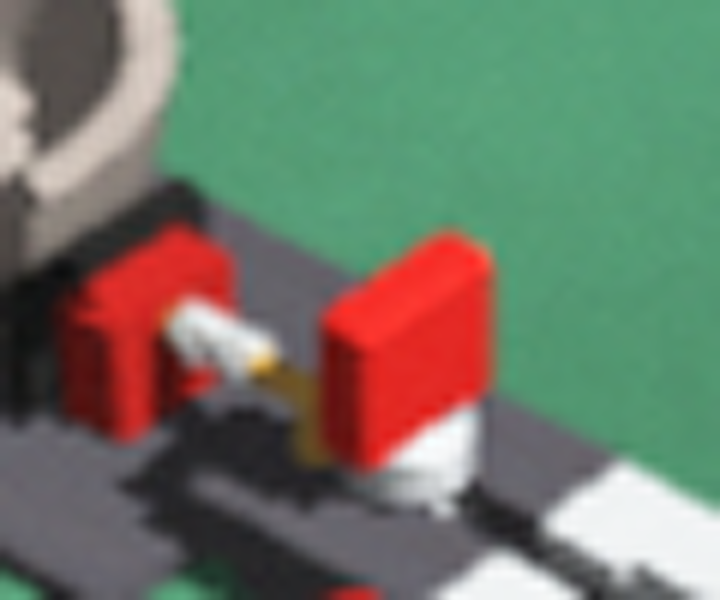

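The crop shows the stud standing upright across the slot at (410,370), with the plunger still pushed in and the gripper clear. Handing in.

```bash
python3 -c "
from cell import ctrl
print(ctrl.finish_job())"
```

```text
the job is handed in; nothing more can be done
None
```

The stud is locked across the slot about 6 mm back from the stop, upright and let go with the plunger still pushed in, and the job was handed in at about 20 s; no verdict came back.

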